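Zero the large dividing wheel on the carver's bench

TASK

Before the next blank is carved, zero the larger of the two dividing stands: turn its wheel until the engraved line on its rim faces the stand's own fixed brass pointer, then let go. Leave the smaller stand's wheel turned as it is.

Things in the scene. Friction and masses are not known exactly. Their poses are not given: they have to be found in the camera images.
- large_wheel: Dished aluminium wheel, 200 mm across, flat on a fixed stand; turns without stops on a vertical axle, friction 0.15 N m. Pinch its upright rim wall from above: 12 mm thick, outer radius 100, top 85 mm above bench, dish floor 40 mm below rim top; hub radius 20 mm, 14 mm above dish floor. Origin: on the axle, 37 mm above bench; x axis points to the engraved line, z up.
- large_mark (a point): The large wheel's engraved line: dark, 8 mm wide, from the hub along the dish floor, over the rim's top and down its outer face. Point: mid-width of the rim wall, on its top, 94 mm from the axle.
- pointer_tip (a point): Tip of the large stand's fixed brass pointer: a level cone 46 mm long beside the wheel, aimed at the axle. Tip 104 mm from the axle, 30 mm above bench; pointer's top is 41 mm above bench, so fingers on the rim's upper 35 mm pass over it. x axis: outwards from the axle, z up. At the start the line is 35 to 80 degrees counter-clockwise of it, seen from above.
- small_mark (a point): Engraved line on the smaller stand's wheel (leave it): a like wheel 130 mm across, rim top 85 mm above bench, with its own pointer. The stands are side by side, 310 mm or more between axles, either one on the left. Point: top of the rim, 60 mm from that axle.

How it is judged (in metres and radians):
At the end, for the whole second after the job is handed in: The large wheel's engraved line faces its stand's pointer within 16 mm sideways (about 10 degrees), and the wheel is at rest (y of large_mark in the frame of pointer_tip between -0.016 and 0.016 m and horizontal distance between large_mark and pointer_tip below 0.04 m and angular speed of large_wheel below 0.05 rad/s); the robot touches nothing.
It fails at once if the smaller stand's wheel is turned (its line moves more than 10 mm) (distance of small_mark from where it was at the start of the episode above 0.01 m).
It also fails if it takes over 35 s, if anything falls off the work surface, if the arm or the gripper's body presses on something with over 40 N, if the wrist force passes 120 N, or if a joint passes its speed limit or range.

ROBOT

A 7-joint arm with a two-finger parallel gripper is mounted at the origin on the work surface. World frame = base frame: x ahead of the robot, y to its left, z up, the work surface at z = 0. Lengths are in m, angles in degrees, forces in N, time in s.
With the tool pointing down it reaches from about 0.425 to 0.825 m from the base axis. Payload 3.6 kg.
Tool frame: the origin (TCP) lies midway between the tips of the shut fingers; the grasp point (between the pads) lies 19 mm behind it; z points along the fingers, x is the direction in which the jaws open and shut, and the axes are right-handed (so a half turn about z gives the same grasp; the last joint's range is limited). The gripper opens to 85 mm and grips with 20 to 120 N. Pads are 22 mm wide; open, the fingers measure 114 mm over their backs; the gripper's body (76 mm by 85 mm) begins 54 mm behind the grasp point. The pads swing forward as they close: fully open they stand 13 mm farther back than shut.
Start: joints at [-71.591, 35.231, -0.722, 81.555, 0.464, 63.22, -2.315], TCP at [0.222, 0.611, 0.231] pointing down, gripper open.
Joint ranges: [-178.69, 178.69], [-17.37, 117.87], [-77.05, 75.6], [15.02, 138.74], [-78.02, 258.01], [0.78, 113.62], [-162.83, 162.83]. Speed limits (degrees/s): [159.86, 159.86, 180, 180, 180, 180, 180].

INTERFACE

Orientations are given as [roll, pitch, yaw] about the fixed x, y, z axes, in that order (R = Rz(yaw) Ry(pitch) Rx(roll)).
In Python, from plant import sensors, viewer, workorder gives the robot as it stands. The module is installed in compiled form; this text tells all that it offers.
- The arm moves only by the shell command python3 -m handwheel 'ROWS' [FORCE]. ROWS is JSON, a list of rows, each a list of 7 numbers: the shift along the world's x, y, z in m, then the turn, a rotation vector about the world's x, y, z in rad, then the closure in counts, from 0 (fully open) to 255 (shut). In form: [[x, y, z, wx, wy, wz, fingers], ...]. A call has exactly 8 rows; each row is the pose to reach, as a shift and turn from the pose commanded when the call began; what a row does not reach only later rows make up. A row lasts 1/8 s, in which the tool goes at most 62.5 mm and 10.7 degrees, less where a joint would pass 70% of its speed; a pose out of reach is approached as far as the arm can. A call with a gripper value outside its range is refused whole. The fingers move at their own pace and stop on an object; FORCE is the grip in N (left out, the last holds). Time passes only in rows, so rows that repeat a pose let the fingers close, or fill a call up. It gives the time, the measured TCP pose, the force and the opening at its end, in the units of the state.
- sensors.observe(): the state, without advancing time (a new reading comes with each control period).
- viewer.capture(name): name is "scene" or "top" or "wrist"; returns (picture, depth): 384x512x3 uint8, red, green, blue; 384x512 float32, m along the optical axis (not along the pixel's ray), 0 where there is no reading.
- viewer.camera_model(name): a dict with "K" (3x3 intrinsics, pixels), "rvec" (rotation vector, rad) and "tvec" (3), from world to camera coordinates, as OpenCV has them. Camera axes: x right, y down, z forward; pixel columns grow to the right and rows downward; lengths in m; the calibration is good to about 2 mm. A picture is of the moment at which its call begins: read the wrist's pose just before it. camera_model takes no time and is no camera call; for the wrist camera it gives the pose at the moment of the call.
- workorder.job_done(): hands the job in, once; it reports no verdict.
The state is a dict: "time": time; "joints": joint angles; "dq": joint speeds; "effort": joint torques, N m; "tcp_pos": TCP position; "tcp_rot": TCP orientation; "contact_force": force on the tool from outside, world axes, zero at the start; "ft_torque": the same for the moment, N m; "finger_gap": finger opening in m.
Only numpy, scipy, OpenCV 4.12 (cv2) and the standard library are available. Lean on these libraries where they do the work, as an engineer would, in place of code of your own. Each camera call takes 0.05 s, during which the arm holds its last target.

## Working session

There is one attempt and no reset: what is moved stays moved. The work goes in short steps, Python scripts to look and compute and a shell command to move; the robot and the scene stay as the last step left them, time stands still between calls to the robot, and variables do not carry over. Pictures are saved under pics/ and viewed, and the job is handed in when it is done.

```bash
mkdir -p pics; python3 - <<'E'
from plant import sensors, viewer
import cv2,numpy as np
s=sensors.observe();print({k:np.round(v,3) for k,v in s.items()})
for n in("scene","top"):
    p,d=viewer.capture(n);cv2.imwrite(f"pics/{n}0.png",p[:,:,::-1]);np.save(f"{n}0.npy",d);np.save(f"{n}0p.npy",p)
    m=viewer.camera_model(n);R=cv2.Rodrigues(np.array(m["rvec"]))[0];print(n,m["K"],-R.T@np.array(m["tvec"]).ravel())
E
```

```text
{'time': np.float64(0.0), 'joints': array([-71.592,  35.291,  -0.723,  81.643,   0.464,  63.22 ,  -2.315]), 'dq': array([-0.113,  0.003, -0.012, -0.057,  0.018, -0.015,  0.029]), 'effort': array([ 0.0000e+00, -4.6923e+01,  2.5900e-01, -1.7104e+01,  1.0000e-02,
        1.0000e-02,  0.0000e+00]), 'tcp_pos': array([0.221, 0.61 , 0.23 ]), 'tcp_rot': array([1.79998e+02, 1.51000e-01, 7.00780e+01]), 'contact_force': array([ 0.887, -0.775,  0.369]), 'ft_torque': array([-0.022, -0.026,  0.051]), 'finger_gap': np.float64(0.085)}
scene [[375.21217509   0.         255.08985714]
 [  0.         375.21217509 186.60751637]
 [  0.           0.           1.        ]] [0.98684463 0.41926502 0.56243208]
top [[365.4061267    0.         253.40126654]
 [  0.         365.4061267  192.69319768]
 [  0.           0.           1.        ]] [ 5.39693503e-01 -5.54322944e-04  8.33840641e-01]
```

View pics/top0.png

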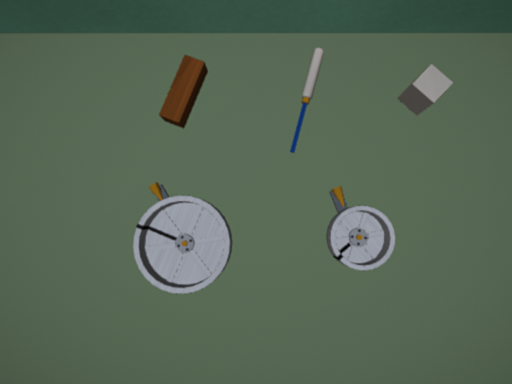

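View pics/scene0.png

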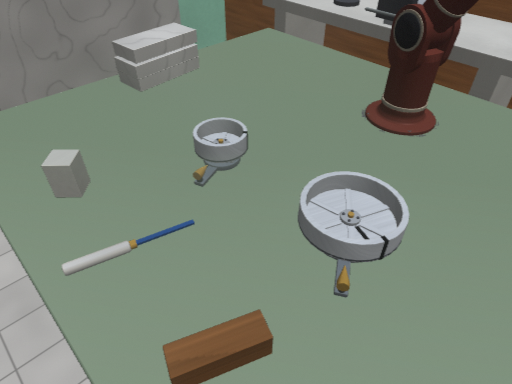

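The top view shows the large wheel at about (182,244), its dark line meeting the rim near (139,227) and the brass pointer near (158,192). The small wheel is at about (361,238). Next I'll measure these.

```bash
cat > h.py <<'E'
import cv2,numpy as np
from plant import viewer
def ray(name,uv,z,m=None):
    m=m or viewer.camera_model(name);R=cv2.Rodrigues(np.array(m["rvec"]))[0];c=-R.T@np.array(m["tvec"]).ravel()
    d=np.array([*np.atleast_2d(uv).T,np.ones(len(np.atleast_2d(uv)))]);d=R.T@np.linalg.inv(m["K"])@d
    return (c[:,None]+d*((z-c[2])/d[2])).T
def ang(v): return np.degrees(np.arctan2(v[1],v[0]))
def measure(p,d,tag):
    hsv=cv2.cvtColor(p,cv2.COLOR_RGB2HSV)
    # rim top by depth: points at height 75..95 mm
    m=viewer.camera_model("top");R=cv2.Rodrigues(np.array(m["rvec"]))[0];c=-R.T@np.array(m["tvec"]).ravel()
    v,u=np.mgrid[:384,:512];D=np.stack([u,v,np.ones_like(u)],-1)@np.linalg.inv(m["K"]).T*d[...,None]
    W=D@R+c
    top=((abs(W[...,2]-.085)<.010)&(u<280)&(u>120)&(v>180)&(v<310)).astype(np.uint8)
    cs,_=cv2.findContours(top,cv2.RETR_EXTERNAL,cv2.CHAIN_APPROX_NONE);k=max(cs,key=cv2.contourArea)[:,0]
    P=ray("top",k.astype(float),.085)
    ctr,r=cv2.minEnclosingCircle(P[:,:2].astype(np.float32));print("circle",ctr,r,"z",np.median(W[...,2][top>0]))
    ctr=np.array(ctr)
    A=np.c_[2*P[:,:2],np.ones(len(P))];s=np.linalg.lstsq(A,(P[:,:2]**2).sum(1),rcond=None)[0];print("lsq",s[:2],np.sqrt(s[2]+s[:2]@s[:2]))
    ctr=s[:2]
    X=ray("top",np.c_[u.ravel(),v.ravel()],.085);rr=np.hypot(*(X[:,:2]-ctr).T)
    g=p.max(-1).ravel()
    sel=(rr>.090)&(rr<.098)&(g<90);mk=X[sel].mean(0);print("mark n",sel.sum(),mk,"r",np.hypot(*(mk[:2]-ctr)),"ang",ang(mk[:2]-ctr))
    b=((hsv[...,0]>8)&(hsv[...,0]<28)&(hsv[...,1]>150)&(hsv[...,2]>90)).ravel()
    Y=ray("top",np.c_[u.ravel(),v.ravel()],.032);ry=np.hypot(*(Y[:,:2]-ctr).T)
    sb=b&(ry>.1)&(ry<.17);pt=Y[sb].mean(0);print("ptr n",sb.sum(),pt,"r",ry[sb].min(),ry[sb].max(),"ang",ang(pt[:2]-ctr))
    print("line - pointer deg",ang(mk[:2]-ctr)-ang(pt[:2]-ctr))
E
python3 - <<'E'
from h import *
p=np.load("top0p.npy");measure(p,np.load("top0.npy"),0)
print(ray("top",[[139,227],[157,190],[361,238]],.085))
E
```

```text
circle (0.5029752254486084, 0.17339199781417847) 0.1006643995642662 z 0.08602449998833273
lsq [0.50212505 0.17310615] 0.09871785112447808
mark n 11 [0.53518653 0.26100415 0.085     ] r 0.0939101659022758 ang 69.38697683917854
ptr n 99 [0.61535657 0.24694738 0.032     ] r 0.1120806865837933 0.1517558007212182 ang 33.10941817749705
line - pointer deg 36.277558661681496
[[ 0.53385961  0.26208302  0.085     ]
 [ 0.61107974  0.22772375  0.085     ]
 [ 0.5194689  -0.19150697  0.085     ]]
```

The fit holds up: radius 99 to 100 mm, height 86 mm, mark at r = 94 mm, pointer visible from 112 to 152 mm out. The line is about 36° counter-clockwise of the pointer. I'll grip the rim at 90° (point 0.502, 0.267) and turn clockwise to about 54°, which keeps clear of the pointer at 33°.

```bash
python3 -m handwheel '[[0.018,-0.022,0,0,0,0.02,0],[0.036,-0.044,0,0,0,0.045,0],[0.054,-0.066,0,0,0,0.07,0],[0.072,-0.088,0,0,0,0.09,0],[0.09,-0.11,0,0,0,0.11,0],[0.108,-0.132,0,0,0,0.13,0],[0.126,-0.154,0,0,0,0.155,0],[0.14,-0.172,0,0,0,0.174,0]]' 40
python3 -m handwheel '[[0.02,-0.025,0,0,0,0.025,0],[0.045,-0.055,0,0,0,0.055,0],[0.07,-0.085,0,0,0,0.085,0],[0.095,-0.115,0,0,0,0.115,0],[0.115,-0.14,0,0,0,0.14,0],[0.13,-0.16,0,0,0,0.16,0],[0.141,-0.172,0,0,0,0.174,0],[0.141,-0.172,0,0,0,0.174,0]]'
python3 - <<'E'
from h import *
p,d=viewer.capture("wrist");cv2.imwrite("pics/w1.png",p[:,:,::-1])
p,d=viewer.capture("top");cv2.imwrite("pics/t1.png",p[:,:,::-1])
E
```

```text
time: 1.1
tcp_pos: [0.3623, 0.4376, 0.2308]
tcp_rot: [-180.0, 0.1, 80.0]
contact_force: [-0.1, -0.1, 1.2]
finger_gap: 0.0856
time: 2.1
tcp_pos: [0.5032, 0.2653, 0.2308]
tcp_rot: [-180.0, 0.1, 89.8]
contact_force: [-0.6, 0.1, -0.5]
finger_gap: 0.0855
```

View pics/w1.png

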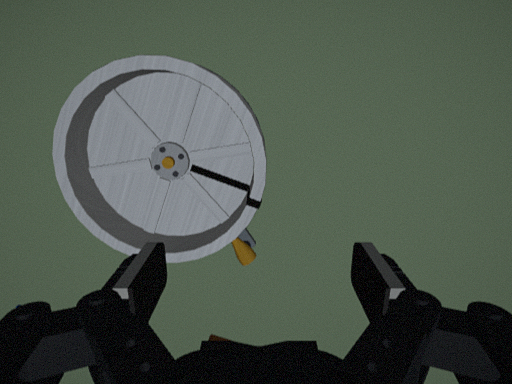

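View pics/t1.png

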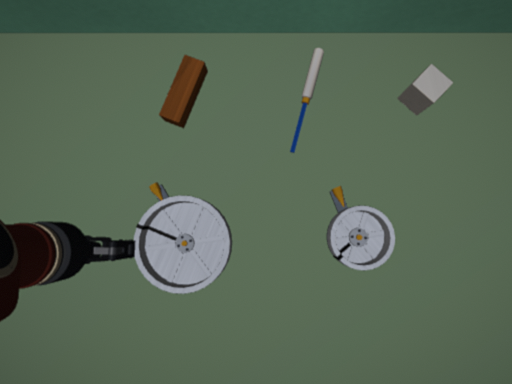

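The wrist view shows the wheel centred at (165,160) with the dark line at (255,203) and the pointer at (243,250). The top view shows the arm to the left of the wheel. I'll cross-check the wheel centre and mark from the wrist camera.

```bash
python3 - <<'E'
from h import *
print("hub",ray("wrist",[[168,162]],.059),"mark",ray("wrist",[[260,205]],.085),"ptr",ray("wrist",[[244,252]],.033))
p=cv2.imread("pics/w1.png");g=((p.min(-1)>95)).astype(np.uint8);cs,_=cv2.findContours(g[:262],0,1);k=cv2.convexHull(max(cs,key=cv2.contourArea))[:,0].astype(float)
P=ray("wrist",k,.085);print(cv2.minEnclosingCircle(P[:,:2].astype(np.float32)))
m=viewer.camera_model("top");print(cv2.projectPoints(np.array([[.503,.265,.231],[.5,.27,.4]]),m["rvec"],m["tvec"],m["K"],None)[0])
E
```

```text
hub [[0.4970547  0.17568994 0.059     ]] mark [[0.53352509 0.26849866 0.085     ]] ptr [[0.61273866 0.2498413  0.033     ]]
((0.49755996465682983, 0.1748870313167572), 0.09934914112091064)
[[[105.90599622 245.81067828]]

 [[ 40.06984799 255.74095037]]]
```

The two views agree on the angle (36°, line at 69°, pointer at 33°). They differ by 5 mm on the centre, so I'll use the mean, (0.500, 0.174). Descending now.

```bash
python3 -m handwheel '[[-0.001,0.001,-0.02,0,0,0,0],[-0.002,0.002,-0.045,0,0,0,0],[-0.003,0.003,-0.075,0,0,0,0],[-0.003,0.003,-0.105,0,0,0,0],[-0.003,0.003,-0.13,0,0,0,0],[-0.003,0.003,-0.155,0,0,0,0],[-0.003,0.003,-0.17,0,0,0,0],[-0.003,0.003,-0.174,0,0,0,0]]'
python3 -m handwheel '[[0,0,0,0,0,0,80],[0,0,0,0,0,0,140],[0,0,0,0,0,0,180],[0,0,0,0,0,0,200],[0,0,0,0,0,0,220],[0,0,0,0,0,0,235],[0,0,0,0,0,0,235],[0,0,0,0,0,0,235]]' 40
python3 - <<'E'
from h import *
p,d=viewer.capture("wrist");cv2.imwrite("pics/w2.png",p[:,:,::-1])
E
```

```text
time: 3.2
tcp_pos: [0.4987, 0.2707, 0.0566]
tcp_rot: [-179.9, 0.0, 90.1]
contact_force: [0.4, -0.1, -0.4]
finger_gap: 0.0852
time: 4.2
tcp_pos: [0.5023, 0.2659, 0.0579]
tcp_rot: [179.8, 0.3, 90.0]
contact_force: [3.6, -6.0, 2.7]
finger_gap: 0.0134
```

View pics/w2.png

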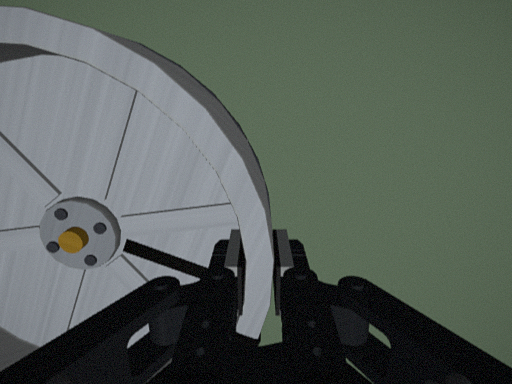

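The fingers have gripped the rim at (255,290) with a gap of 13.4 mm and only a few newtons of force. Turning the first 18° clockwise.

```bash
python3 -m handwheel '[[0.0037,-0.0001,0,0,0,-0.039,235],[0.0074,-0.0003,0,0,0,-0.0785,235],[0.011,-0.0007,0,0,0,-0.118,235],[0.0147,-0.0012,0,0,0,-0.157,235],[0.0183,-0.0018,0,0,0,-0.196,235],[0.0219,-0.0026,0,0,0,-0.236,235],[0.0255,-0.0036,0,0,0,-0.275,235],[0.029,-0.0046,0,0,0,-0.314,235]]' 60
python3 - <<'E'
from h import *
p,d=viewer.capture("wrist");cv2.imwrite("pics/w3.png",p[:,:,::-1])
p,d=viewer.capture("top");cv2.imwrite("pics/t3.png",p[:,:,::-1])
E
```

```text
time: 5.25
tcp_pos: [0.5317, 0.2603, 0.058]
tcp_rot: [179.6, 0.3, 72.0]
contact_force: [4.5, -7.6, 2.0]
finger_gap: 0.0128
```

View pics/t3.png

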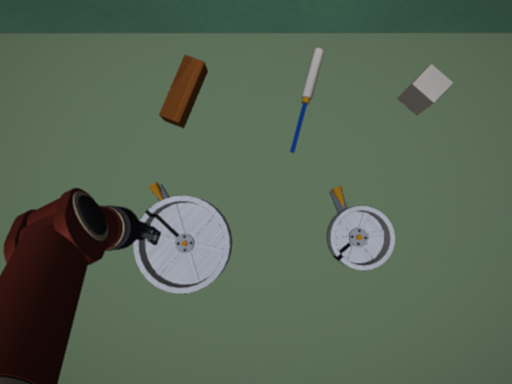

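The line has followed, now at about (147,210), and the force stays low. Turning the second half.

```bash
python3 -m handwheel '[[0.0035,-0.0012,0,0,0,-0.039,235],[0.007,-0.0026,0,0,0,-0.0785,235],[0.0104,-0.0041,0,0,0,-0.118,235],[0.0137,-0.0057,0,0,0,-0.157,235],[0.017,-0.0075,0,0,0,-0.196,235],[0.02,-0.0095,0,0,0,-0.236,235],[0.023,-0.0117,0,0,0,-0.275,235],[0.026,-0.014,0,0,0,-0.314,235]]'
python3 - <<'E'
from h import *
p,d=viewer.capture("wrist");cv2.imwrite("pics/w4.png",p[:,:,::-1])
p,d=viewer.capture("top");cv2.imwrite("pics/t4.png",cv2.resize(p[150:310,80:280,::-1],(800,640))[:600])
E
```

```text
time: 6.35
tcp_pos: [0.5571, 0.2463, 0.058]
tcp_rot: [179.6, 0.2, 54.0]
contact_force: [2.4, -7.8, 2.5]
finger_gap: 0.0125
```

View pics/t4.png

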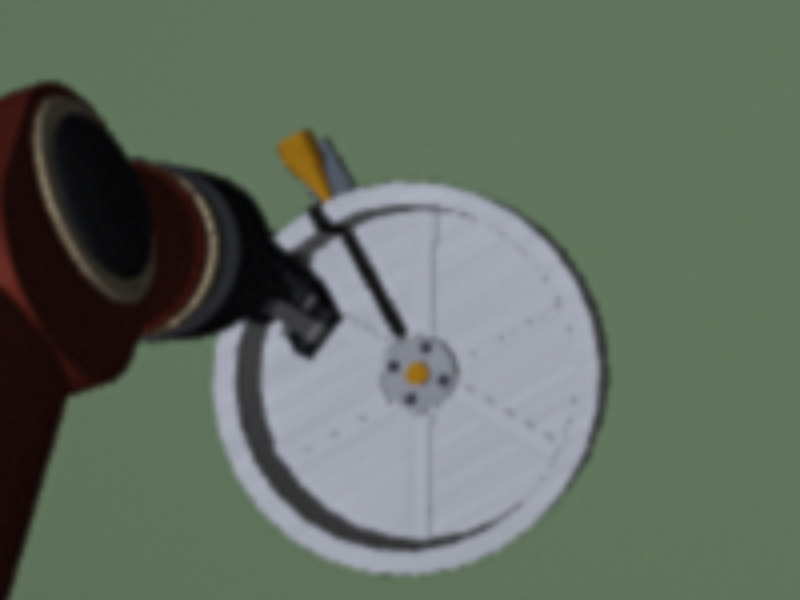

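View pics/w4.png

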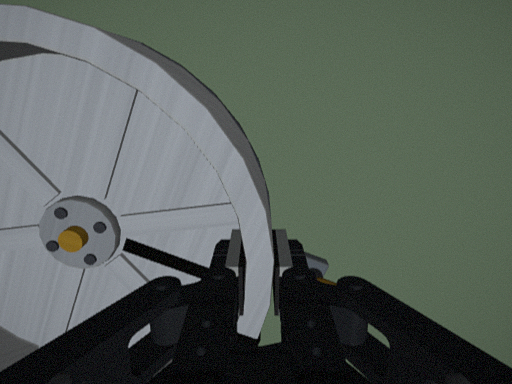

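The line at (318,212) in the crop now points at the pointer tip at (328,195). I'll release, lift and measure again.

```bash
python3 -m handwheel '[[0,0,0,0,0,0,180],[0,0,0,0,0,0,120],[0,0,0,0,0,0,60],[0,0,0,0,0,0,0],[0,0,0,0,0,0,0],[0,0,0,0,0,0,0],[0,0,0,0,0,0,0],[0,0,0,0,0,0,0]]'
python3 -m handwheel '[[0,0,0.02,0,0,0,0],[0,0,0.045,0,0,0,0],[0,0,0.075,0,0,0,0],[0,0,0.105,0,0,0,0],[-0.01,0.02,0.12,0,0,0,0],[-0.025,0.05,0.13,0,0,0,0],[-0.04,0.08,0.13,0,0,0,0],[-0.05,0.1,0.13,0,0,0,0]]'
python3 - <<'E'
from h import *
p,d=viewer.capture("top");cv2.imwrite("pics/t5.png",p[:,:,::-1]);measure(p,d,0)
E
```

```text
time: 7.45
tcp_pos: [0.5546, 0.2515, 0.0573]
tcp_rot: [180.0, -0.0, 54.0]
contact_force: [-0.8, 0.0, -0.2]
finger_gap: 0.0849
time: 8.45
tcp_pos: [0.5033, 0.3533, 0.1873]
tcp_rot: [-179.9, -0.0, 54.1]
contact_force: [0.1, 0.2, -0.6]
finger_gap: 0.0852
circle (0.5023916363716125, 0.17295940220355988) 0.10028420388698578 z 0.08589711222423424
lsq [0.50215382 0.17312315] 0.09875657259136747
mark n 12 [0.58252405 0.22165786 0.085     ] r 0.09388819652583644 ang 31.127322485786465
ptr n 99 [0.61535657 0.24694738 0.032     ] r 0.11204729984935735 0.15172241449811558 ang 33.11004547478626
line - pointer deg -1.9827229889997966
```

View pics/t5.png

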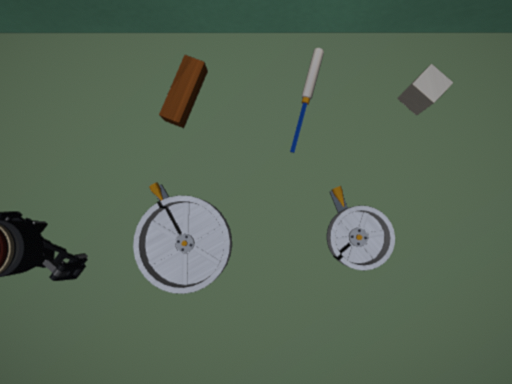

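The line is 2° (about 3 mm) from the pointer, the arm is clear, and the small wheel looks unchanged, with its line still at (343,252). Handing in.

```bash
python3 -c "
from plant import workorder;print(workorder.job_done())"
```

```text
the job is handed in; nothing more can be done
None
```

The larger wheel is zeroed and the job is handed in. I gripped its rim 57° counter-clockwise of the pointer, turned it 36° clockwise in two steps, then let go and backed the gripper away.

- **Alignment:** the last top view puts the line about 2° past the pointer, roughly 3 mm sideways against the 16 mm allowed.
- **Clearance and time:** the gripper was open and off the wheel with near-zero contact force. The clock read about 8.5 s of the 35 s allowed.
- **Wheel at rest:** I took only one picture after release, so I did not measure the wheel's speed. I am relying on its friction to hold it still.
- **Small wheel:** it looks the same in the first and last top views. I compared those by eye and did not measure it.
- **One disagreement:** the top and wrist cameras placed the wheel's axle about 5 mm apart, more than the 2 mm calibration figure. They agreed on the 36° angle, so I used the mean position, and the side force while gripping stayed below about 9 N.

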